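# Check the spring-assisted cover of a sample incubator

### The job

The spring-assisted cover of the small sample incubator is due for its balance check. Lower the open cover gently by its handle bar until it is fully shut and let go of it; then take the bar again, raise the cover past its balance point (red line on the quadrant scale), bring it back down and hold it by the bar with the needle in the green band just below the line, neither dropping it nor letting it fly open on the way. The program finishes while still holding the cover there; leave the other things on the worktop where they are.

Things in the scene. Friction and masses are not known exactly. Their poses are not given: they have to be found in the camera images.
- incubator: Small bench sample incubator, fixed to the worktop: white box 140 (its x) x 160 (its y) x 100 mm high, vials inside, grey control panel and quadrant scale on its -x face, which looks roughly toward the robot. Origin: centre of its underside, z up. Its blue cover is hinged along its +y side (the robot's left); the handle is on its -y side.
- cover_hinge (a point): Point on the hinge line of the cover, midway along it: in the incubator's frame at x 0, y +70 mm, z +105 mm. The hinge line runs along the incubator's x.
- balance_mark (a point): Red line on the quadrant scale, at the balance point (1.00 rad). The scale is a thin upright white quarter ring, 108 mm outer radius about the hinge line, in a plane 82 mm from the incubator's origin on the -x side; its green band, just below the red line, spans 0.76 to 0.96 rad. A black needle on the cover moves over it. Point: outer rim of the ring.
- cover (a joint): Cover angle in rad: 0 shut and level, 1.45 nearly upright on its stop (it starts there); grows as it opens. Cover 144x146x20 mm, 0.72 kg with handle, sprung, no latch, hardly any friction: below its balance point at 1.00 it falls shut by itself, above it the spring throws it open to the stop. Holding it takes 0.1 to 1.5 N at the bar. Needle and handle bar stand at this angle above level.
- cover_grip (a point): Black round bar, 12 mm thick, parallel to the hinge line, 100 mm of it free between two side arms. Point: middle of the bar, 195 mm from the hinge: at angle q, 195*cos(q) mm to the incubator's -y side of it and 195*sin(q) mm above. x along the bar. The cover's edge is 43 mm from the bar's centre, so fingers pointing down can straddle the bar at any angle; it turns in the grip.
- beaker_2: Bystander: small clear beaker, 50 mm across, 62 mm high; origin under its centre
- vial_05: Bystander: clear vial with white cap, 23 mm across, 48 mm high; origin under its centre
- tape_roll: Bystander: white roll of tape lying flat, left of the incubator, 66 mm across, 18 mm high; origin under its centre
- petri_dish: Bystander: clear round dish with orange dots, 65 mm across, 13 mm high; origin under its centre
- weight_1: Bystander: steel calibration weight, 24 mm across, 30 mm high; origin under its centre
- filter_2: Bystander: yellow syringe filter, 27 mm across, 16 mm high; origin under its centre

How it is judged:
On the way, in this order (a step that is already met when the one before it is completed fails the run):
1. the cover is fully shut and its handle has been let go (value of joint cover below 0.03 rad and contact force between cover and the fingers below 0.05 N and contact force between cover and the arm below 0.05 N), for 0.2 s.
2. the cover has been raised past its balance point (value of joint cover above 1.03 rad), for 0.1 s.
At the end, for the whole second after the job is handed in: The cover stands still (under 0.05 rad/s) at 0.74 to 0.98 rad, just below its balance point of 1.00 rad, with the fingers still bearing on it (over 0.02 N) (value of joint cover between 0.74 and 0.98 rad and velocity of joint cover between -0.05 and 0.05 rad/s and contact force between cover and the fingers above 0.02 N); the arm keeps its last pose, push and grip.
It fails at once if the cover is let fall or slammed (closing faster than 1.8 rad/s) (velocity of joint cover below -1.8 rad/s).
It fails at once if the cover flies open (faster than 1.8 rad/s) (velocity of joint cover above 1.8 rad/s).
It fails at once if a bystander is moved by more than 20 mm (distance of any of beaker_2, vial_05, tape_roll, petri_dish, weight_1, filter_2 from where it was at the start of the episode above 0.02 m).
It also fails if it takes over 45 s, if anything falls off the work surface, if the arm or the gripper's body presses on something with over 40 N, if the wrist force passes 120 N, or if a joint passes its speed limit or range.

### The arm

A 7-joint arm with a two-finger parallel gripper is mounted at the origin on a cart in front of the work surface, level with it; the furniture and walls round the work are solid. World frame = base frame: x ahead of the robot, y to its left, z up, the work surface at z = 0. Lengths are in m, angles in rad, forces in N, time in s.
With the tool pointing down it reaches from about 0.4 to 0.85 m from the base axis. Payload 6.9 kg.
Tool frame: the origin (TCP) lies on the centre line of the jaws, within the pads' length; the fingertips stand tips_ahead ahead of it and the grasp point (between the pads) lies 5 mm behind it (tips_ahead is the distance from the TCP to the fingertips, in m); y points along the fingers, x is the direction in which the jaws open and shut, and the axes are right-handed (so a half turn about y gives the same grasp; the last joint's range is limited). The gripper opens to 85 mm and grips with 20 to 120 N. Pads are 22 mm wide; open, the fingers measure 114 mm over their backs; the gripper's body (76 mm by 85 mm) begins 54 mm behind the grasp point. The pads swing forward as they close: fully open they stand 13 mm farther back than shut.
Start: joints at [-1.115, 0.507, -0.238, 1.5, 0.126, 1.149, -0.155], TCP at [0.214, 0.587, 0.245] pointing down, gripper open.
Joint ranges: [-3.08, 3.08], [-0.24, 2.05], [-1.43, 1.35], [0, 2.5], [-1.52, 4.66], [0.17, 1.96], [-2.89, 2.89]. Speed limits (rad/s): [2.39, 2.39, 3.14, 3.14, 3.14, 3.14, 3.14].

### API

Orientations are given as a unit quaternion [x, y, z, w].
In Python, from plant import get_state, snapshot, finish_job, tips_ahead gives the robot as it stands.
- The arm moves only by the tool servo_tool, never from a script. Its arguments are lists of equal length, an entry for each row: "delta_pos": the shift along the tool's x, y, z in m, a list of three; "angular": the turn, a rotation vector about the tool's x, y, z in rad, a list of three; "claw": the opening, from -1 (shut) to 1 (fully open). In form: {"delta_pos": [[tx, ty, tz], ...], "angular": [[ax, ay, az], ...], "claw": [claw, ...]}. A call has exactly 8 rows; each row is the pose to reach, as a shift and turn from the pose measured when the call began, along the tool's axes at that moment; what a row does not reach only later rows make up. A row lasts 1/10 s, in which the tool goes at most 50 mm and 8.59 degrees, less where a joint would pass 70% of its speed; a pose out of reach is approached as far as the arm can. A call with a gripper value outside its range is refused whole. The fingers move at their own pace and stop on an object; the grip force is fixed at half the most. Time passes only in rows, so rows that repeat a pose let the fingers close, or fill a call up. It gives the time, the measured TCP pose, the force and the opening at its end, in the units of the state.
- get_state(): the state, without advancing time (a new reading comes with each control period).
- snapshot(name): name is "scene" or "top" or "wrist"; returns a dict with "image" (400x640x3 uint8, red, green, blue), "range_z" (400x640 float32, m along the optical axis (not along the pixel's ray), 0 where there is no reading), "fx", "fy", "cx", "cy" (pixels), "D" ([k1, k2, p1, p2, k3] as OpenCV has them; the pictures are not rectified), "position" and "orientation" of the camera in the world; the wrist camera has in their place "T_tool_cam" (4x4, takes a point from camera to tool coordinates, whose origin is the TCP and whose axes are the tool frame's). Camera axes: x right, y up, looking along -z (the intrinsics and any distortion apply to the point x, -y, -z); pixel columns grow to the right and rows downward; lengths in m; the calibration is good to about 2 mm. A picture is of the moment at which its call begins: read the wrist's pose just before it.
- finish_job(): hands the job in, once; it reports no verdict.
The state is a dict: "clock": time; "joints": joint angles; "qd": joint speeds; "joint_efforts": joint torques, N m; "tool_pos": TCP position; "eef_rot": TCP orientation; "ft_force": force on the tool from outside, world axes, zero at the start; "torque": the same for the moment, N m; "width": finger opening in m.
Only numpy, scipy, OpenCV 4.12 (cv2) and the standard library are available. Lean on these libraries where they do the work, as an engineer would, in place of code of your own. Each camera call takes 0.05 s, during which the arm holds its last target.

## Working session

There is one attempt and no reset: what is moved stays moved. The work goes in short steps, Python scripts to look and compute and a tool call to move; the robot and the scene stay as the last step left them, time stands still between calls to the robot, and variables do not carry over. Pictures are saved under pics/ and viewed, and the job is handed in when it is done.

Besides the shell and the picture viewer there is one more tool, called after "Request:" as name(argument=value, ...) on one line, values as JSON. servo_tool: Moves the arm, as the interface text tells. Its arguments: {"type":"object","properties":{"delta_pos":{"type":"array"},"angular":{"type":"array"},"claw":{"type":"array"}},"required":["delta_pos","angular","claw"]}

```bash
ls; mkdir -p pics
cat > h.py <<'E'
import numpy as np, cv2
from plant import get_state, snapshot, finish_job, tips_ahead
from scipy.spatial.transform import Rotation as R
def save(n,s,crop=None,k=1):
    im=s["image"][:,:,::-1]
    if crop: 
        a,b,c,d=crop; im=im[b:d,a:c]
    im=cv2.resize(im,None,fx=k,fy=k,interpolation=cv2.INTER_CUBIC) if k!=1 else im
    cv2.imwrite(f"pics/{n}.png",im)
def pt(s,u,v,st=None,z=None):
    K=np.array([[s["fx"],0,s["cx"]],[0,s["fy"],s["cy"]],[0,0,1.]])
    p=cv2.undistortPoints(np.array([[[u,v]]],float),K,np.array(s["D"],float))[0,0]
    d=np.array([p[0],-p[1],-1.])
    if "position" in s: Rm=R.from_quat(s["orientation"]).as_matrix(); o=np.array(s["position"])
    else:
        T=np.eye(4);T[:3,:3]=R.from_quat(st["eef_rot"]).as_matrix();T[:3,3]=st["tool_pos"]
        T=T@np.array(s["T_tool_cam"]);Rm=T[:3,:3];o=T[:3,3]
    d=Rm@d
    if z is not None: return o+d*(z-o[2])/d[2]
    vi,ui=int(round(v)),int(round(u))
    w=s["range_z"][vi-1:vi+2,ui-1:ui+2]; w=w[w>0]
    return o+d*(np.median(w) if len(w) else np.nan)
E
python3 - <<'E'
from h import *
s=get_state(); print({k:np.round(v,4).tolist() for k,v in s.items()}, tips_ahead)
for n in ("scene","top"):
    a=snapshot(n); save(n+"0",a,k=1.25); print(n,a["position"],a["orientation"],a["fx"],a["D"])
    np.save(n+"0.npy",a,allow_pickle=True)
print(snapshot("wrist")["T_tool_cam"])
E
```

```text
pics
{'clock': 0.0, 'joints': [-1.1155, 0.5084, -0.2375, 1.5011, 0.1257, 1.1489, -0.1548], 'qd': [-0.0031, 0.0012, 0.001, 0.0005, 0.0004, -0.0004, 0.0012], 'joint_efforts': [0.0016, -62.0613, -2.1859, -24.9637, 0.0128, 0.0127, -0.0], 'tool_pos': [0.2141, 0.5867, 0.2444], 'eef_rot': [0.5797, 0.4049, -0.4059, -0.579], 'ft_force': [1.2225, -0.1983, 0.4271], 'torque': [0.0195, -0.0261, 0.0096], 'width': 0.0856} 0.014
scene [ 0.10401689 -0.30869176  0.79236031] [ 0.32541855 -0.15249809 -0.37416164  0.85489775] 373.62382405925865 [-0.046459  0.        0.        0.        0.      ]
top [-0.07454707  0.23157259  1.58463933] [-0.13503763  0.15927131  0.76265352 -0.61217407] 508.2212498806433 [-0.16163912  0.          0.          0.          0.        ]
[[ 9.99999855e-01  5.20002809e-04 -1.37119629e-04 -1.48976699e-03]
 [-2.94503308e-04  3.16187376e-01 -9.48696715e-01 -1.28709809e-01]
 [-4.49969461e-04  9.48696618e-01  3.16187483e-01  8.09634682e-02]
 [ 0.00000000e+00  0.00000000e+00  0.00000000e+00  1.00000000e+00]]
```

View pics/scene0.png

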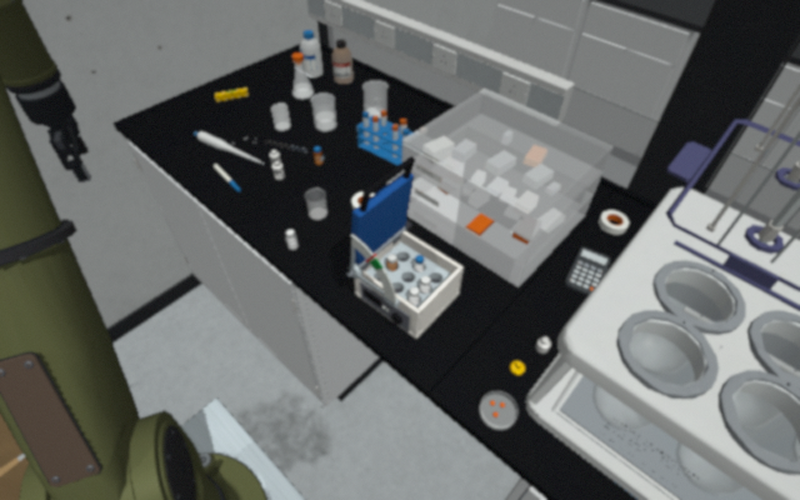

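View pics/top0.png

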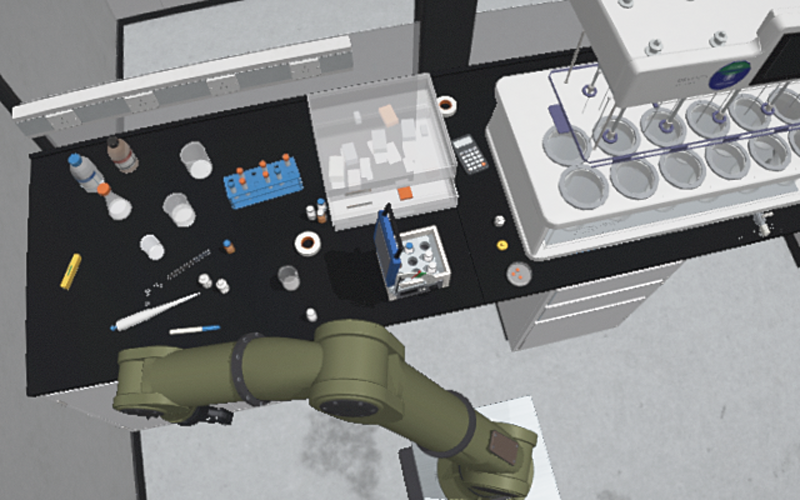

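The scene view shows the incubator at about (410,285), with its open blue cover at (382,215). The top view shows it at about (415,260). I'll enlarge both.

Run:
```python
from h import *
a=np.load("scene0.npy",allow_pickle=True).item(); save("scene0c",a,(260,115,390,275),5 and 3.7)
b=np.load("top0.npy",allow_pickle=True).item(); save("top0c",b,(280,150,380,250),6)
```

```text
(no output)
```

View pics/scene0c.png

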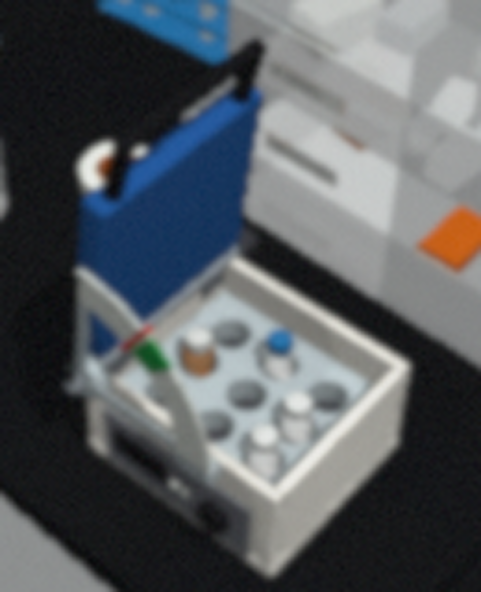

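View pics/top0c.png

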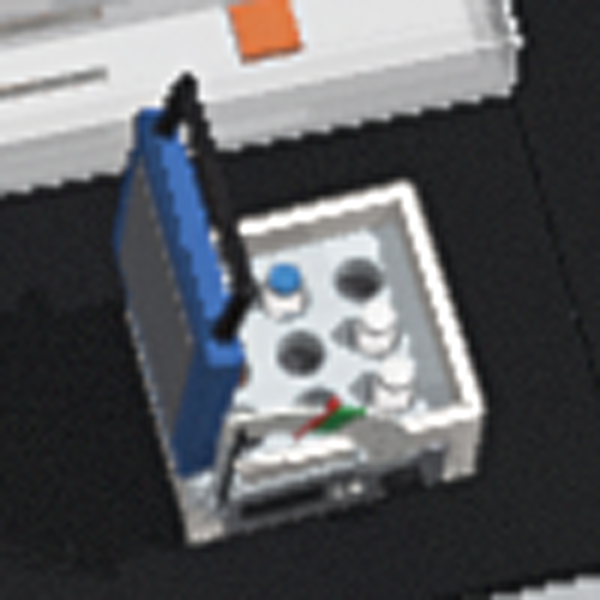

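Run:
```python
from h import *
a=np.load("scene0.npy",allow_pickle=True).item()
b=np.load("top0.npy",allow_pickle=True).item()
S=lambda x,y:(260+x/3.7,115+y/3.7)
T=lambda x,y:(280+x/6,150+y/6)
for n,s,f,x,y,z in [("nr rim",a,S,275,492,.1),("fr rim",a,S,408,365,.1),("fl rim",a,S,237,258,.1),("nr bot",a,S,270,575,0),("nl bot",a,S,90,442,0),
 ("fr rim",b,T,410,185,.1),("nr rim",b,T,478,410,.1),("nr bot",b,T,470,475,0),("nl bot",b,T,187,540,0)]:
    u,v=f(x,y); print(n,"top" if s is b else "scene",pt(s,u,v,z=z).round(4),pt(s,u,v).round(4))
print("red",pt(a,*S(140,338)),pt(b,*T(320,415)))
print("bar ends",pt(a,*S(118,160)),pt(a,*S(243,80)),pt(b,*T(190,100)),pt(b,*T(237,290)),pt(b,*T(215,195)))
```

```text
nr rim scene [ 0.4775 -0.0221  0.1   ] [ 0.4772 -0.0224  0.1005]
fr rim scene [ 0.6108 -0.0205  0.1   ] [0.6816 0.0197 0.0033]
fl rim scene [0.6059 0.1247 0.1   ] [0.6045 0.1235 0.102 ]
nr bot scene [ 0.48   -0.0212  0.    ] [ 0.4741 -0.0257  0.0124]
nl bot scene [0.4742 0.1424 0.    ] [0.4655 0.1319 0.0185]
fr rim top [ 0.6097 -0.0203  0.1   ] [ 0.6552 -0.0371  0.0012]
nr rim top [ 0.4747 -0.0234  0.1   ] [ 0.5099 -0.0398  0.0047]
nr bot top [ 0.4751 -0.0266  0.    ] [ 0.4754 -0.0267 -0.001 ]
nl bot top [0.4722 0.1346 0.    ] [0.4714 0.1348 0.0024]
red [0.45422758 0.06473587 0.19255362] [0.455142   0.06880822 0.19187787]
bar ends [0.47626819 0.09893107 0.29287848] [0.58883834 0.10963521 0.27536586] [0.58065543 0.10525502 0.30627705] [0.4808213  0.10496198 0.30432506] [0.53153808 0.10408164 0.30180428]
```

```bash
cat >> h.py <<'E'
YAW=0.017; C=np.array([0.542,0.0585,0.]); RI=R.from_euler('z',YAW).as_matrix()
def bar(q): return C+RI@np.array([0,.07-.195*np.cos(q),.105+.195*np.sin(q)])
def goal(sgn=1):  # tool y down, tool x along +-incubator y
    x=RI@np.array([0,sgn,0.]); y=np.array([0,0,-1.]); return R.from_matrix(np.c_[x,y,np.cross(x,y)])
def todo(p,g=None):
    s=get_state(); r=R.from_quat(s["eef_rot"]); 
    d=r.inv().apply(np.array(p)-s["tool_pos"])
    a=(r.inv()*g).as_rotvec() if g is not None else None
    return d.round(4),None if a is None else a.round(4)
E
python3 - <<'E'
from h import *
s=get_state(); print(R.from_quat(s["eef_rot"]).as_matrix().round(3))
for sg in (1,-1): print(sg,todo(bar(1.45)+[0,0,.09],goal(sg)))
for q in (1.45,1,.85,.0): print(q,bar(q))
E
```

```text
[[ 0.343 -0.    -0.939]
 [ 0.939 -0.001  0.343]
 [-0.001 -1.    -0.   ]]
1 (array([-0.3407, -0.1435, -0.4724]), array([-2.000e-04, -3.668e-01, -1.400e-03]))
-1 (array([-0.3407, -0.1435, -0.4724]), array([ 1.9000e-03,  2.7748e+00, -3.0000e-04]))
1.45 [0.5412095  0.10499524 0.29857903]
1 [0.54260107 0.02314616 0.26908684]
0.85 [ 5.42997796e-01 -1.88231977e-04  2.51499679e-01]
0.0 [ 0.5441249  -0.06648194  0.105     ]
```

Request:
servo_tool(delta_pos=[[-0.015,-0.03,-0.02],[-0.035,-0.06,-0.045],[-0.06,-0.09,-0.08],[-0.085,-0.12,-0.12],[-0.115,-0.143,-0.155],[-0.14,-0.143,-0.195],[-0.17,-0.143,-0.235],[-0.195,-0.143,-0.27]], angular=[[0,-0.03,0],[0,-0.06,0],[0,-0.1,0],[0,-0.14,0],[0,-0.18,0],[0,-0.22,0],[0,-0.26,0],[0,-0.3,0]], claw=[1,1,1,1,1,1,1,1])

```text
clock: 0.95
tool_pos: [0.4018, 0.3093, 0.3882]
eef_rot: [0.512, 0.488, -0.488, -0.512]
ft_force: [0.9, 0.7, -0.4]
width: 0.0855
```

Run:
```python
from h import *
print(todo(bar(1.45)+[0,0,.09],goal(1))); s=get_state();print(s["joints"],s["ft_force"])
```

```text
(array([-0.1973, -0.0002, -0.1491]), array([ 0.0001, -0.0652, -0.0011]))
[-0.54940569  0.23332935 -0.20663576  1.53197759  0.04920948  1.38199503
  0.76267854] [ 0.89749758  0.69494589 -0.43389901]
```

Request:
servo_tool(delta_pos=[[-0.035,0,-0.026],[-0.07,0,-0.052],[-0.105,0,-0.079],[-0.14,0,-0.105],[-0.17,0,-0.13],[-0.19,0,-0.143],[-0.197,0,-0.149],[-0.197,0,-0.149]], angular=[[0,-0.01,0],[0,-0.02,0],[0,-0.03,0],[0,-0.04,0],[0,-0.05,0],[0,-0.06,0],[0,-0.065,0],[0,-0.065,0]], claw=[1,1,1,1,1,1,1,1])

```text
clock: 1.75
tool_pos: [0.5414, 0.1047, 0.388]
eef_rot: [-0.496, -0.503, 0.504, 0.496]
ft_force: [0.6, 0.3, 0.5]
width: 0.0855
```

Run:
```python
from h import *
s=get_state();w=snapshot("wrist"); w["st"]=s
np.save("w1.npy",w,allow_pickle=True); save("w1",w,k=1.25); print(todo(bar(1.45)+[0,0,.09],goal(1)),s["joints"],s["ft_force"])
```

```text
(array([-0.0012, -0.0004, -0.0004]), array([-0.0008, -0.0001, -0.0004])) [-0.17502751  0.30668432 -0.08889618  1.42630958  0.02812579  1.4107322
  1.32147469] [0.55623941 0.32764482 0.47477672]
```

View pics/w1.png

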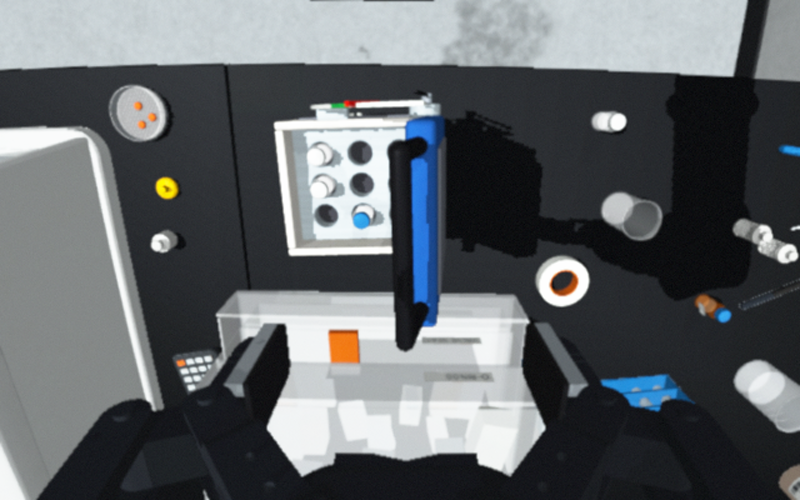

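The bar shows as a dark vertical strip from about (398,150) to (405,340), near the middle of the jaws (x≈405). I'll measure it.

Run:
```python
from h import *
w=np.load("w1.npy",allow_pickle=True).item(); st=w["st"]
for x,y in [(398,170),(399,200),(401,240),(402,270),(403,300)]:
    u,v=x/1.25,y/1.25; print(pt(w,u,v,st).round(4))
    p=pt(w,u,v,st)
# edges of bar per row
import cv2
g=w["image"].sum(2)
for v in (140,190,230): print(v,g[v,300:350].tolist())
```

```text
[0.4904 0.0985 0.3047]
[0.5061 0.0992 0.3044]
[0.528  0.1005 0.3049]
[0.5455 0.1012 0.3047]
[0.5639 0.102  0.3048]
140 [746, 746, 746, 744, 746, 746, 746, 746, 746, 743, 716, 459, 148, 81, 80, 94, 112, 116, 113, 111, 100, 95, 86, 81, 69, 69, 53, 65, 121, 267, 375, 402, 407, 409, 408, 398, 399, 399, 391, 393, 388, 348, 266, 242, 246, 232, 231, 218, 202, 197]
190 [634, 616, 595, 598, 608, 599, 590, 586, 577, 573, 562, 542, 473, 265, 95, 81, 82, 87, 98, 98, 102, 101, 107, 85, 90, 80, 73, 57, 65, 122, 268, 371, 393, 393, 395, 391, 390, 385, 387, 384, 390, 380, 352, 280, 249, 241, 242, 230, 209, 208]
230 [125, 129, 128, 132, 126, 133, 128, 133, 123, 129, 126, 123, 131, 122, 99, 72, 59, 79, 52, 56, 47, 52, 66, 62, 61, 61, 64, 51, 55, 74, 152, 289, 371, 385, 387, 385, 384, 387, 387, 386, 377, 350, 281, 242, 245, 245, 235, 231, 219, 198]
```

Request:
servo_tool(delta_pos=[[-0.001,0.015,0],[-0.002,0.035,0],[-0.002,0.055,0],[-0.002,0.07,0],[-0.002,0.085,0],[-0.002,0.094,0],[-0.002,0.094,0],[-0.002,0.094,0]], angular=[[0,0,0],[0,0.004,0],[0,0.006,0],[0,0.006,0],[0,0.006,0],[0,0.006,0],[0,0.006,0],[0,0.006,0]], claw=[1,1,1,1,1,1,1,1])

```text
clock: 2.6
tool_pos: [0.5406, 0.1051, 0.2947]
eef_rot: [-0.497, -0.503, 0.503, 0.497]
ft_force: [-0.3, -0.9, 0.8]
width: 0.0851
```

Run:
```python
from h import *
s=get_state();w=snapshot("wrist"); w["st"]=s
save("w2",w,k=1.25); print(todo(bar(1.45),goal(1)),s["tool_pos"],s["ft_force"])
```

```text
(array([ 0.0001, -0.0036, -0.0003]), array([ 0.0004, -0.0052,  0.0001])) [0.54063334 0.10511247 0.29471464] [-0.27608937 -0.85729706  0.75280407]
```

View pics/w2.png

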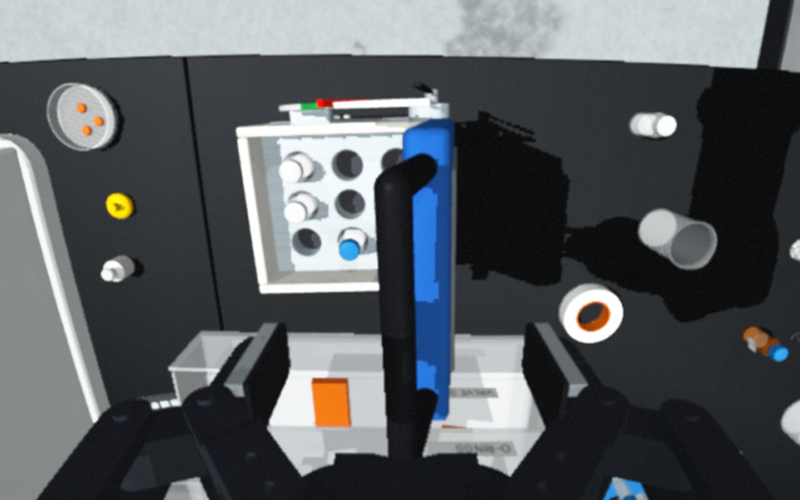

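Request:
servo_tool(delta_pos=[[-0.002,0,0],[-0.003,0,0],[-0.003,0,0],[-0.003,0,0],[-0.003,0,0],[-0.003,0,0],[-0.003,0,0],[-0.003,0,0]], angular=[[0,0,0],[0,0,0],[0,0,0],[0,0,0],[0,0,0],[0,0,0],[0,0,0],[0,0,0]], claw=[1,0.5,0,-0.3,-0.5,-0.7,-0.85,-1])

```text
clock: 3.45
tool_pos: [0.5409, 0.1022, 0.2951]
eef_rot: [0.497, 0.503, -0.503, -0.497]
ft_force: [-0.1, 0.1, 1.4]
width: 0.01
```

Run:
```python
from h import *
s=get_state();w=snapshot("wrist"); w["st"]=s
save("w3",w,k=1.25); print(s["tool_pos"],s["ft_force"],s["torque"],s["width"])
```

```text
[0.5409421  0.102179   0.29511383] [-0.0907429   0.10200122  1.37957899] [0.09038063 0.06024528 0.32207919] 0.01003005989192076
```

View pics/w3.png

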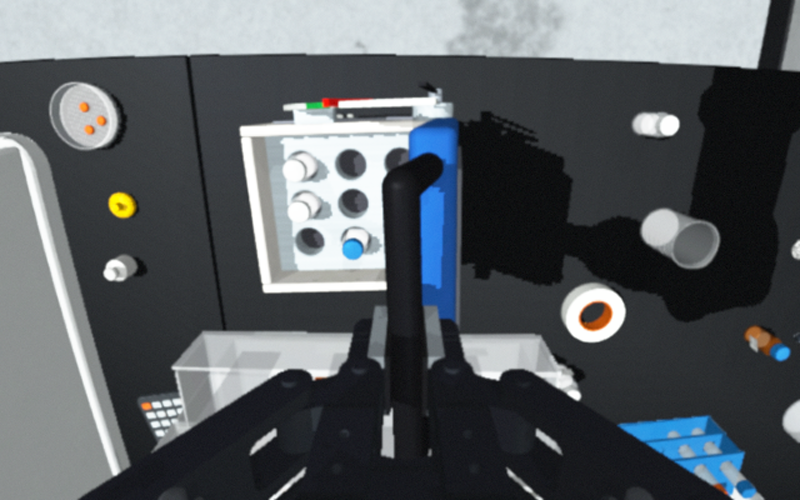

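```bash
cat >> h.py <<'E'
HY=.1257; HZ=.105; DZ=-.0035
def arc(qs):
    s=get_state(); r=R.from_quat(s["eef_rot"]); p=np.array(s["tool_pos"])
    q=np.arctan2(p[2]-DZ-HZ,HY-p[1]); rad=np.hypot(p[2]-DZ-HZ,HY-p[1])
    print("q",q.round(4),"rad",rad.round(4),"f",np.round(s["ft_force"],1),"t",np.round(s["torque"],2),"w",round(s["width"],4),"clk",s["clock"],"x",p[0].round(4))
    for k in qs:
        t=np.array([p[0],HY-.195*np.cos(k),HZ+.195*np.sin(k)+DZ]); print(round(k,3),r.inv().apply(t-p).round(4).tolist())
E
python3 - <<'E'
from h import *
arc(np.linspace(1.42,1.18,8))
E
```

```text
q 1.4499 rad 0.195 f [-0.9  0.6  1.9] t [0.14 0.17 0.28] w 0.0099 clk 3.5 x 0.5409
1.42 [-0.0058, 0.0008, 0.0001]
1.386 [-0.0124, 0.0019, 0.0002]
1.351 [-0.0189, 0.0033, 0.0002]
1.317 [-0.0254, 0.0049, 0.0003]
1.283 [-0.0318, 0.0066, 0.0004]
1.249 [-0.0382, 0.0086, 0.0005]
1.214 [-0.0445, 0.0109, 0.0006]
1.18 [-0.0508, 0.0133, 0.0006]
```

Request:
servo_tool(delta_pos=[[-0.0058,0.0008,0],[-0.0124,0.0019,0],[-0.0189,0.0033,0],[-0.0254,0.0049,0],[-0.0318,0.0066,0],[-0.0382,0.0086,0],[-0.0445,0.0109,0],[-0.0508,0.0133,0]], angular=[[0,0,0],[0,0,0],[0,0,0],[0,0,0],[0,0,0],[0,0,0],[0,0,0],[0,0,0]], claw=[-1,-1,-1,-1,-1,-1,-1,-1])

```text
clock: 4.3
tool_pos: [0.5429, 0.0507, 0.2824]
eef_rot: [0.498, 0.504, -0.502, -0.496]
ft_force: [4.4, -1.0, 20.3]
width: 0.0099
```

Run:
```python
from h import *
arc(np.linspace(1.14,0.86,8)); w=snapshot("wrist");save("w4",w,k=1.25)
```

```text
q 1.1778 rad 0.1958 f [ 4.4 -1.  20.3] t [-0.95 -1.22  0.27] w 0.0099 clk 4.3 x 0.5429
1.14 [-0.0065, 0.0037, 0.0001]
1.1 [-0.0135, 0.0071, 0.0002]
1.06 [-0.0204, 0.0107, 0.0003]
1.02 [-0.0271, 0.0147, 0.0004]
0.98 [-0.0336, 0.0189, 0.0005]
0.94 [-0.04, 0.0234, 0.0006]
0.9 [-0.0462, 0.0281, 0.0007]
0.86 [-0.0523, 0.033, 0.0008]
```

View pics/w4.png

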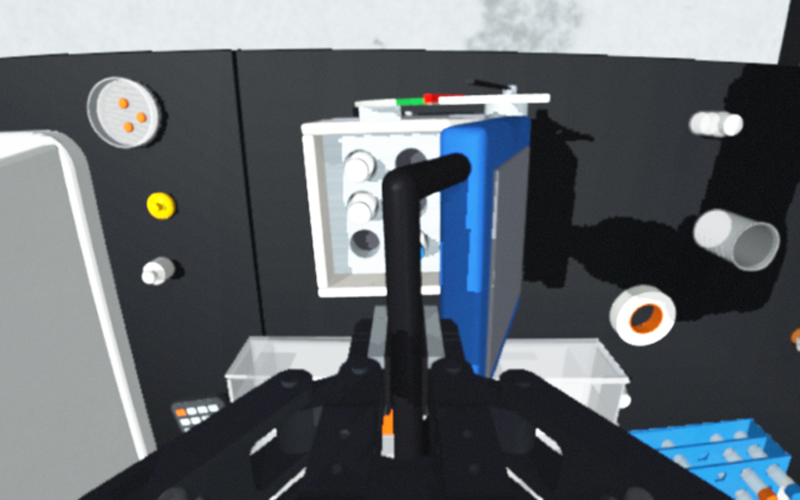

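```bash
sed -i 's/DZ=-.0035/DZ=-.0025/' h.py
python3 - <<'E'
from h import *
arc(np.linspace(1.14,0.86,8))
E
```

```text
q 1.1669 rad 0.1952 f [6.5 0.6 1.6] t [ 0.37 -1.47  0.28] w 0.0101 clk 4.35 x 0.543
1.14 [-0.0047, 0.0023, 0.0001]
1.1 [-0.0117, 0.0057, 0.0001]
1.06 [-0.0186, 0.0094, 0.0002]
1.02 [-0.0253, 0.0134, 0.0003]
0.98 [-0.0319, 0.0176, 0.0004]
0.94 [-0.0383, 0.0221, 0.0005]
0.9 [-0.0445, 0.0268, 0.0006]
0.86 [-0.0505, 0.0318, 0.0006]
```

Request:
servo_tool(delta_pos=[[-0.0047,0.0023,0],[-0.0117,0.0057,0],[-0.0186,0.0094,0],[-0.0253,0.0134,0],[-0.0319,0.0176,0],[-0.0383,0.0221,0],[-0.0445,0.0268,0],[-0.0505,0.0318,0]], angular=[[0,0,0],[0,0,0],[0,0,0],[0,0,0],[0,0,0],[0,0,0],[0,0,0],[0,0,0]], claw=[-1,-1,-1,-1,-1,-1,-1,-1])

```text
clock: 5.15
tool_pos: [0.545, -0.0028, 0.2505]
eef_rot: [0.5, 0.504, -0.501, -0.495]
ft_force: [7.7, -0.3, 3.9]
width: 0.0097
```

Run:
```python
from h import *
a=snapshot("scene");save("s4",a,(260,115,390,275),3.7)
arc(np.linspace(.82,0.54,8)); w=snapshot("wrist");save("w5",w,k=1.25)
```

```text
q 0.8479 rad 0.1964 f [ 8.8 -0.1  0.6] t [ 0.19 -1.93  0.3 ] w 0.0094 clk 5.2 x 0.545
0.82 [-0.0031, 0.0047, 0.0001]
0.78 [-0.0087, 0.0101, 0.0001]
0.74 [-0.014, 0.0158, 0.0002]
0.7 [-0.0192, 0.0217, 0.0003]
0.66 [-0.0241, 0.0278, 0.0004]
0.62 [-0.0287, 0.034, 0.0005]
0.58 [-0.0331, 0.0405, 0.0006]
0.54 [-0.0372, 0.0471, 0.0006]
```

View pics/w5.png

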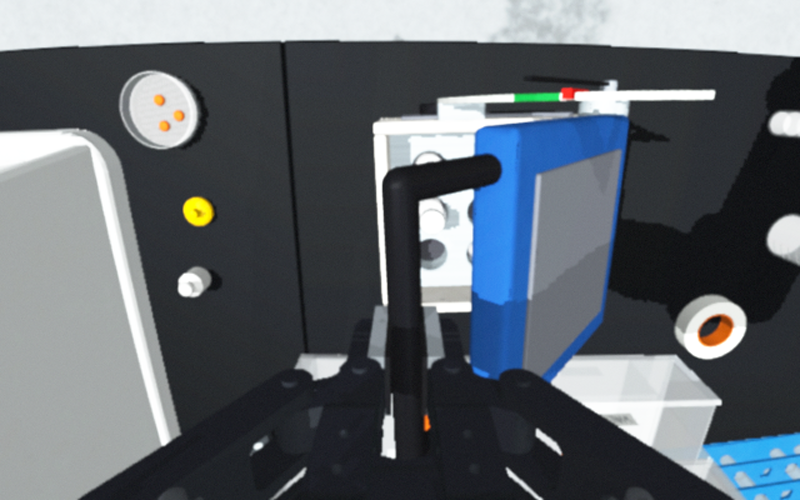

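View pics/s4.png

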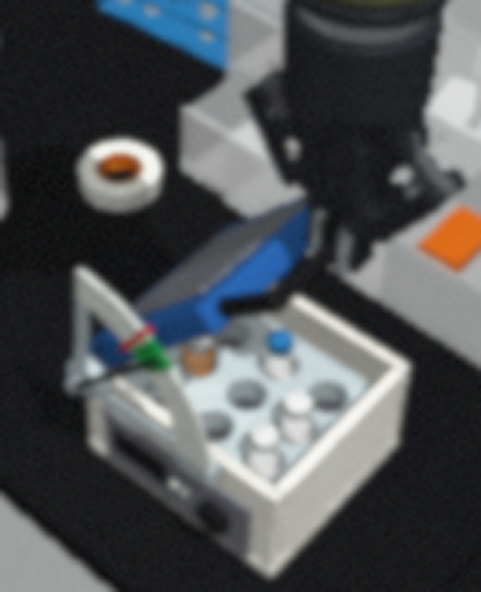

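```bash
sed -i 's/t=np.array(\[p\[0\],/yk=HY-.195*np.cos(k); t=np.array([.5409+.042*(.1022-yk),/' h.py
python3 - <<'E'
from h import *
print(R.from_quat(get_state()["eef_rot"]).as_matrix().round(4))
arc(np.linspace(.82,0.54,8))
E
```

```text
[[-0.0083  0.0068 -0.9999]
 [ 1.     -0.0025 -0.0083]
 [-0.0025 -1.     -0.0067]]
q 0.8496 rad 0.1964 f [ 8.2 -1.5  1.8] t [-0.29 -1.7   0.33] w 0.0096 clk 5.25 x 0.5451
0.82 [-0.0033, 0.0049, -0.0004]
0.78 [-0.0089, 0.0104, -0.0005]
0.74 [-0.0143, 0.0161, -0.0007]
0.7 [-0.0194, 0.0219, -0.0008]
0.66 [-0.0243, 0.028, -0.0009]
0.62 [-0.029, 0.0343, -0.0011]
0.58 [-0.0333, 0.0407, -0.0012]
0.54 [-0.0375, 0.0474, -0.0013]
```

```bash
sed -i 's/DZ=-.0025/DZ=-.0017/;s/HY=.1257/HY=.1252/' h.py
python3 - <<'E'
from h import *
arc(np.linspace(.82,0.54,8))
E
```

```text
q 0.8489 rad 0.1955 f [ 8.2 -1.5  1.8] t [-0.29 -1.7   0.33] w 0.0096 clk 5.25 x 0.5451
0.82 [-0.0039, 0.0041, -0.0004]
0.78 [-0.0094, 0.0096, -0.0006]
0.74 [-0.0148, 0.0153, -0.0007]
0.7 [-0.0199, 0.0211, -0.0008]
0.66 [-0.0248, 0.0272, -0.001]
0.62 [-0.0295, 0.0335, -0.0011]
0.58 [-0.0338, 0.0399, -0.0012]
0.54 [-0.038, 0.0466, -0.0013]
```

Request:
servo_tool(delta_pos=[[-0.0039,0.0041,-0.0005],[-0.0094,0.0096,-0.001],[-0.0148,0.0153,-0.0015],[-0.0199,0.0211,-0.002],[-0.0248,0.0272,-0.0022],[-0.0295,0.0335,-0.0024],[-0.0338,0.0399,-0.0024],[-0.038,0.0466,-0.0024]], angular=[[0.001,-0.003,0],[0.003,-0.006,0],[0.004,-0.009,0],[0.005,-0.012,0],[0.006,-0.015,0],[0.007,-0.018,0],[0.007,-0.02,0],[0.007,-0.02,0]], claw=[-1,-1,-1,-1,-1,-1,-1,-1])

```text
clock: 6.05
tool_pos: [0.5468, -0.0423, 0.2024]
eef_rot: [-0.493, -0.506, 0.508, 0.493]
ft_force: [-4.6, 1.7, 0.5]
width: 0.0098
```

Run:
```python
from h import *
print(R.from_quat(get_state()["eef_rot"]).as_matrix().round(4))
arc(np.linspace(.50,0.22,8))
```

```text
[[-0.0286 -0.0031 -0.9996]
 [ 0.9996 -0.0024 -0.0285]
 [-0.0023 -1.      0.0032]]
q 0.5342 rad 0.1946 f [-4.6  1.7  0.5] t [0.72 1.04 0.22] w 0.0098 clk 6.05 x 0.5468
0.5 [-0.0036, 0.0056, -0.0002]
0.46 [-0.0072, 0.0125, -0.0003]
0.42 [-0.0105, 0.0196, -0.0003]
0.38 [-0.0135, 0.0268, -0.0004]
0.34 [-0.0163, 0.0341, -0.0005]
0.3 [-0.0187, 0.0415, -0.0005]
0.26 [-0.0208, 0.049, -0.0006]
0.22 [-0.0227, 0.0566, -0.0006]
```

Request:
servo_tool(delta_pos=[[-0.0036,0.0056,0],[-0.0072,0.0125,0],[-0.0105,0.0196,0],[-0.0135,0.0268,0],[-0.0163,0.0341,0],[-0.0187,0.0415,0],[-0.0208,0.049,0],[-0.0227,0.0566,0]], angular=[[-0.003,0,0],[-0.003,0,0],[-0.003,0,0],[-0.003,0,0],[-0.003,0,0],[-0.003,0,0],[-0.003,0,0],[-0.003,0,0]], claw=[-1,-1,-1,-1,-1,-1,-1,-1])

```text
clock: 6.85
tool_pos: [0.5476, -0.0649, 0.1453]
eef_rot: [-0.493, -0.507, 0.508, 0.492]
ft_force: [-0.4, 4.6, -0.3]
width: 0.0099
```

Run:
```python
from h import *
print(R.from_quat(get_state()["eef_rot"]).as_matrix().round(4))
arc([.18,.15,.12,.1,.08,.06,.04,.03])
w=snapshot("wrist");save("w6",w,k=1.25)
```

```text
[[-2.900e-02  5.000e-04 -9.996e-01]
 [ 9.996e-01 -1.900e-03 -2.900e-02]
 [-1.900e-03 -1.000e+00 -4.000e-04]]
q 0.2173 rad 0.1947 f [-0.4  4.6 -0.3] t [1.26 0.2  0.15] w 0.0099 clk 6.85 x 0.5476
0.18 [-0.0018, 0.0071, -0.0003]
0.15 [-0.0027, 0.0128, -0.0003]
0.12 [-0.0035, 0.0186, -0.0003]
0.1 [-0.0039, 0.0225, -0.0003]
0.08 [-0.0043, 0.0264, -0.0003]
0.06 [-0.0045, 0.0303, -0.0003]
0.04 [-0.0047, 0.0342, -0.0003]
0.03 [-0.0048, 0.0361, -0.0003]
```

View pics/w6.png

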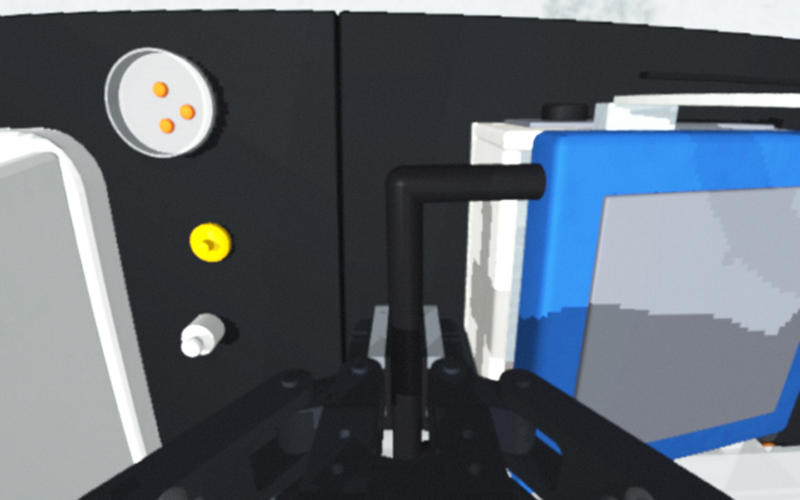

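Request:
servo_tool(delta_pos=[[-0.0013,0.0065,0],[-0.002,0.0115,0],[-0.0025,0.016,0],[-0.003,0.02,0],[-0.0034,0.024,0],[-0.0036,0.028,0],[-0.0038,0.032,0],[-0.0038,0.035,0]], angular=[[0,0,0],[0,0,0],[0,0,0],[0,0,0],[0,0,0],[0,0,0],[0,0,0],[0,0,0]], claw=[-1,-1,-1,-1,-1,-1,-1,-1])

```text
clock: 7.7
tool_pos: [0.5478, -0.0688, 0.1089]
eef_rot: [-0.493, -0.507, 0.508, 0.492]
ft_force: [-1.9, 5.7, 0.6]
width: 0.01
```

Run:
```python
from h import *
arc([.03,.02,.01,0,-.01,-.02])
```

```text
q 0.029 rad 0.1941 f [-1.9  5.7  0.6] t [1.44 0.32 0.11] w 0.01 clk 7.7 x 0.5478
0.03 [-0.0009, -0.0002, -0.0003]
0.02 [-0.001, 0.0017, -0.0003]
0.01 [-0.001, 0.0037, -0.0003]
0 [-0.001, 0.0056, -0.0003]
-0.01 [-0.001, 0.0076, -0.0003]
-0.02 [-0.001, 0.0095, -0.0003]
```

Request:
servo_tool(delta_pos=[[0.0005,0.001,0],[0.001,0.002,0],[0.001,0.003,0],[0.001,0.004,0],[0.001,0.005,0],[0.001,0.006,0],[0.001,0.007,0],[0.001,0.0075,0]], angular=[[0,0,0],[0,0,0],[0,0,0],[0,0,0],[0,0,0],[0,0,0],[0,0,0],[0,0,0]], claw=[-1,-1,-1,-1,-1,-1,-1,-1])

```text
clock: 8.5
tool_pos: [0.5479, -0.0687, 0.1036]
eef_rot: [-0.494, -0.507, 0.507, 0.492]
ft_force: [-6.7, 2.0, 23.7]
width: 0.0095
```

Run:
```python
from h import *
arc([0])
w=snapshot("wrist");save("w7",w,k=1.25)
a=snapshot("scene");save("s7",a,(260,115,390,275),3.7)
```

```text
q 0.0015 rad 0.1939 f [-6.7  2.  23.7] t [0.81 1.75 0.17] w 0.0095 clk 8.5 x 0.5479
0 [-0.0011, 0.0003, -0.0002]
```

View pics/s7.png

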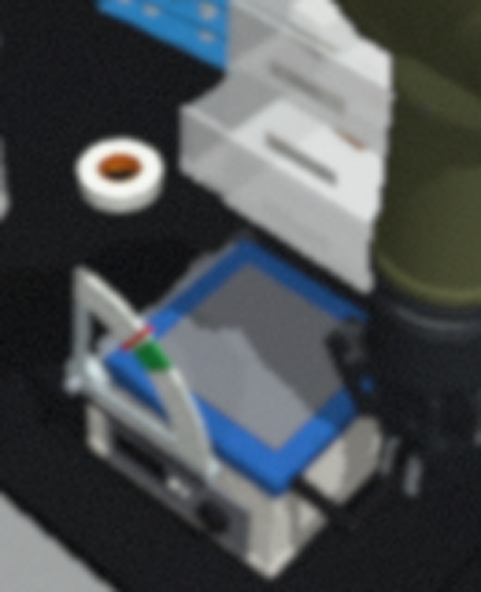

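Request:
servo_tool(delta_pos=[[0,-0.001,0],[0,-0.001,0],[0,-0.001,0],[0,-0.001,0],[0,-0.001,0],[0,-0.001,0],[0,-0.001,0],[0,-0.001,0]], angular=[[0,0,0],[0,0,0],[0,0,0],[0,0,0],[0,0,0],[0,0,0],[0,0,0],[0,0,0]], claw=[-0.8,-0.6,-0.4,-0.25,-0.25,-0.25,-0.25,-0.25])

```text
clock: 9.4
tool_pos: [0.5478, -0.0687, 0.1046]
eef_rot: [-0.494, -0.507, 0.507, 0.492]
ft_force: [-0.5, 0.1, 0.2]
width: 0.0319
```

Run:
```python
from h import *
arc([0])
w=snapshot("wrist");save("w8",w,k=1.25)
```

```text
q 0.0066 rad 0.1939 f [-0.5  0.1  0.2] t [-0.02  0.03 -0.07] w 0.0319 clk 9.4 x 0.5478
0 [-0.0011, 0.0013, -0.0002]
```

View pics/w8.png

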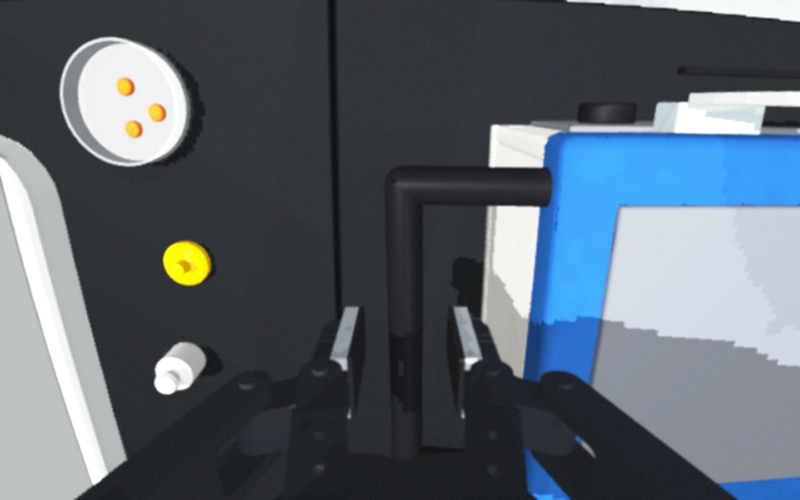

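The cover is shut. The bar runs free between the open pads (pads at x≈350 and 460, bar at 403), with no force on the tool. Next I hold briefly, lower 4 mm and grip again.

Request:
servo_tool(delta_pos=[[0,0,0],[0,0,0],[0,0,0],[0,0.002,0],[0,0.004,0],[0,0.004,0],[0,0.004,0],[0,0.004,0]], angular=[[0,0,0],[0,0,0],[0,0,0],[0,0,0],[0,0,0],[0,0,0],[0,0,0],[0,0,0]], claw=[-0.25,-0.25,-0.25,-0.25,-0.4,-0.6,-0.8,-1])

```text
clock: 10.25
tool_pos: [0.5477, -0.0688, 0.1005]
eef_rot: [-0.494, -0.507, 0.508, 0.492]
ft_force: [-0.4, -0.8, -0.5]
width: 0.0099
```

Request:
servo_tool(delta_pos=[[0,0,0],[0,0,0],[0,0,0],[0,0,0],[0,0,0],[0,0,0],[0,0,0],[0,0,0]], angular=[[0,0,0],[0,0,0],[0,0,0],[0,0,0],[0,0,0],[0,0,0],[0,0,0],[0,0,0]], claw=[-1,-1,-1,-1,-1,-1,-1,-1])

```text
clock: 11.05
tool_pos: [0.5477, -0.0688, 0.1005]
eef_rot: [-0.494, -0.507, 0.508, 0.492]
ft_force: [0.0, -0.9, -0.3]
width: 0.0098
```

Run:
```python
from h import *
arc([0]); print(get_state()["tool_pos"])
w=snapshot("wrist");save("w9",w,k=1.25)
```

```text
q -0.0142 rad 0.194 f [ 0.  -0.9 -0.3] t [-0.09  0.04  0.12] w 0.0098 clk 11.05 x 0.5477
0 [-0.001, -0.0027, -0.0004]
[ 0.54767494 -0.06880947  0.10054679]
```

View pics/w9.png

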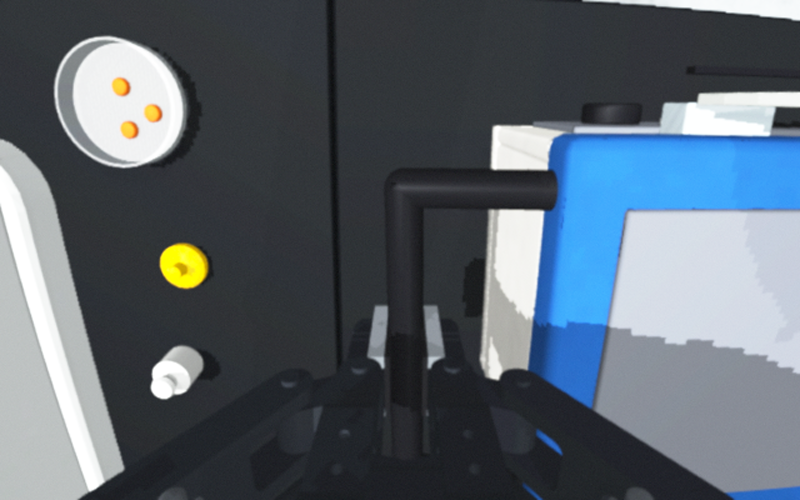

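```bash
sed -i 's/DZ=-.0017/DZ=-.0045/;s/HY=.1252/HY=.126/;s/.5409+.042\*(.1022-yk)/.5477-.033*(yk+.0688)/' h.py
python3 - <<'E'
from h import *
arc(np.linspace(.03,.31,8))
E
```

```text
q 0.0003 rad 0.1949 f [ 0.4 -0.1 -0.4] t [-0.16  0.04  0.1 ] w 0.0101 clk 11.1 x 0.5477
0.03 [-0.0001, -0.0058, -0.0]
0.07 [0.0003, -0.0136, -0.0]
0.11 [0.001, -0.0213, -0.0]
0.15 [0.002, -0.0291, -0.0]
0.19 [0.0032, -0.0368, -0.0]
0.23 [0.0049, -0.0444, -0.0]
0.27 [0.0068, -0.052, -0.0]
0.31 [0.009, -0.0595, -0.0]
```

Request:
servo_tool(delta_pos=[[0,-0.0055,0],[0.0003,-0.0135,0],[0.001,-0.0213,0],[0.002,-0.0291,0],[0.0032,-0.0368,0],[0.0049,-0.0444,0],[0.0068,-0.052,0],[0.009,-0.0595,0]], angular=[[0,0,0],[0,0,0],[0,0,0],[0,0,0],[0,0,0],[0,0,0],[0,0,0],[0,0,0]], claw=[-1,-1,-1,-1,-1,-1,-1,-1])

```text
clock: 11.9
tool_pos: [0.5473, -0.0599, 0.1607]
eef_rot: [-0.494, -0.506, 0.508, 0.492]
ft_force: [0.3, -1.1, -1.9]
width: 0.01
```

Run:
```python
from h import *
arc(np.linspace(.34,.62,8))
```

```text
q 0.3134 rad 0.1954 f [ 0.3 -1.1 -1.9] t [-0.58 -0.1   0.13] w 0.01 clk 11.9 x 0.5473
0.34 [0.002, -0.0048, -0.0001]
0.38 [0.0047, -0.0121, -0.0001]
0.42 [0.0077, -0.0193, -0.0001]
0.46 [0.011, -0.0264, -0.0001]
0.5 [0.0146, -0.0333, -0.0001]
0.54 [0.0185, -0.0401, -0.0001]
0.58 [0.0226, -0.0467, -0.0001]
0.62 [0.027, -0.0532, -0.0001]
```

Request:
servo_tool(delta_pos=[[0.002,-0.005,0],[0.0047,-0.0121,0],[0.0077,-0.0193,0],[0.011,-0.0264,0],[0.0146,-0.0333,0],[0.0185,-0.0401,0],[0.0226,-0.0467,0],[0.027,-0.0532,0]], angular=[[0,0,0],[0,0,0],[0,0,0],[0,0,0],[0,0,0],[0,0,0],[0,0,0],[0,0,0]], claw=[-1,-1,-1,-1,-1,-1,-1,-1])

```text
clock: 12.7
tool_pos: [0.5463, -0.034, 0.2148]
eef_rot: [-0.495, -0.506, 0.508, 0.491]
ft_force: [-0.1, -8.0, 0.9]
width: 0.01
```

Run:
```python
from h import *
arc(np.linspace(.65,.93,8))
```

```text
q 0.6202 rad 0.1967 f [-0.1 -8.   0.9] t [-2.01  0.2   0.12] w 0.01 clk 12.7 x 0.5463
0.65 [0.0048, -0.0037, -0.0003]
0.69 [0.0096, -0.0099, -0.0002]
0.73 [0.0146, -0.0158, -0.0002]
0.77 [0.0199, -0.0216, -0.0002]
0.81 [0.0254, -0.0271, -0.0002]
0.85 [0.0312, -0.0324, -0.0001]
0.89 [0.0371, -0.0374, -0.0001]
0.93 [0.0432, -0.0423, -0.0001]
```

Request:
servo_tool(delta_pos=[[0.004,-0.0039,0],[0.0086,-0.0099,0],[0.0136,-0.0158,0],[0.0189,-0.0216,0],[0.0244,-0.0271,0],[0.0302,-0.0324,0],[0.0361,-0.0374,0],[0.0422,-0.0423,0]], angular=[[0,0,0],[0,0,0],[0,0,0],[0,0,0],[0,0,0],[0,0,0],[0,0,0],[0,0,0]], claw=[-1,-1,-1,-1,-1,-1,-1,-1])

```text
clock: 13.5
tool_pos: [0.5447, 0.0057, 0.2587]
eef_rot: [-0.497, -0.504, 0.508, 0.491]
ft_force: [-3.0, -10.4, 8.9]
width: 0.0094
```

Run:
```python
from h import *
arc(np.linspace(.95,1.12,8))
```

```text
q 0.9205 rad 0.1987 f [ -3.  -10.4   8.9] t [-2.46  0.79  0.16] w 0.0094 clk 13.5 x 0.5447
0.95 [0.0068, -0.0005, -0.0005]
0.974 [0.0107, -0.0033, -0.0004]
0.999 [0.0146, -0.0059, -0.0004]
1.023 [0.0186, -0.0085, -0.0004]
1.047 [0.0227, -0.0109, -0.0003]
1.071 [0.0268, -0.0133, -0.0003]
1.096 [0.031, -0.0155, -0.0003]
1.12 [0.0352, -0.0177, -0.0002]
```

```bash
sed -i 's/\.195\*np.cos(k)/RR*np.cos(k)/;s/\.195\*np.sin(k)/RR*np.sin(k)/;s/^HY=.126;/RR=.1985; HY=.126;/' h.py
python3 - <<'E'
from h import *
arc(np.linspace(.95,1.13,8)); w=snapshot("wrist");save("w10",w,k=1.25)
a=snapshot("scene");save("s10",a,(260,115,390,275),3.7)
E
```

```text
q 0.9205 rad 0.1987 f [ -3.  -10.4   8.9] t [-2.46  0.79  0.16] w 0.0094 clk 13.5 x 0.5447
0.95 [0.0068, -0.0034, -0.0005]
0.976 [0.0109, -0.0063, -0.0005]
1.001 [0.0151, -0.0092, -0.0005]
1.027 [0.0193, -0.0119, -0.0004]
1.053 [0.0236, -0.0145, -0.0004]
1.079 [0.028, -0.017, -0.0004]
1.104 [0.0324, -0.0194, -0.0003]
1.13 [0.0369, -0.0217, -0.0003]
```

View pics/s10.png

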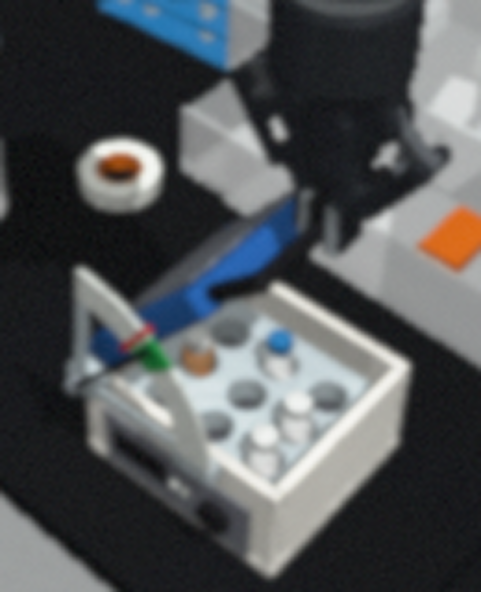

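View pics/w10.png

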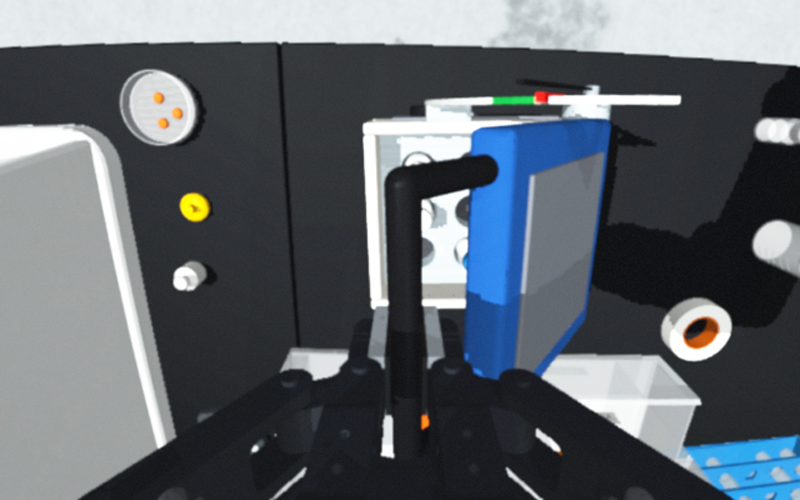

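The needle now lies on the green band near (148,350), consistent with q≈0.92. Next I raise it past the red line.

Request:
servo_tool(delta_pos=[[0.0062,-0.0034,0],[0.0105,-0.0063,0],[0.0148,-0.0092,0],[0.019,-0.0119,0],[0.0234,-0.0145,0],[0.0278,-0.017,0],[0.0324,-0.0194,0],[0.0369,-0.0217,0]], angular=[[0,0,0],[0,0,0],[0,0,0],[0,0,0],[0,0,0],[0,0,0],[0,0,0],[0,0,0]], claw=[-1,-1,-1,-1,-1,-1,-1,-1])

```text
clock: 14.4
tool_pos: [0.5433, 0.042, 0.2825]
eef_rot: [-0.498, -0.504, 0.508, 0.49]
ft_force: [-4.8, -7.2, 12.9]
width: 0.0097
```

Run:
```python
from h import *
arc([1.13,1.15]); w=snapshot("wrist");save("w11",w,k=1.25);save("w11c",w,(360,40,580,130),3.5)
a=snapshot("scene");save("s11",a,(260,115,390,275),3.7)
```

```text
q 1.1384 rad 0.2005 f [-4.8 -7.2 12.9] t [-1.86  1.04  0.2 ] w 0.0097 clk 14.4 x 0.5433
1.13 [0.0008, 0.0025, -0.0008]
1.15 [0.0043, 0.0008, -0.0008]
```

View pics/s11.png

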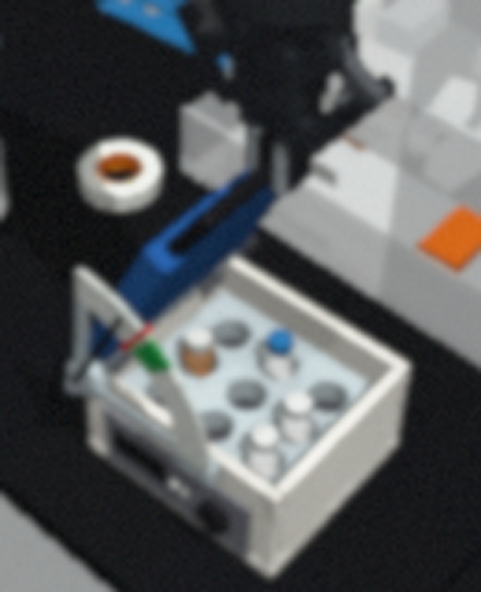

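View pics/w11c.png

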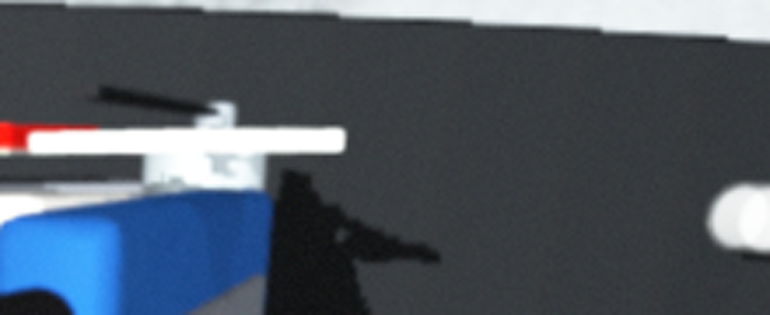

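The needle is past the red line, and the bar position gives q≈1.13. I hold briefly, then lower to about 0.87.

Request:
servo_tool(delta_pos=[[0,0,0],[0,0,0],[-0.008,0.0041,0.0005],[-0.0157,0.0084,0.001],[-0.0232,0.0131,0.001],[-0.0305,0.0181,0.001],[-0.0375,0.0234,0.001],[-0.042,0.0271,0.001]], angular=[[0,0,0],[0,0,0],[0,0,0],[0,0,0],[0,0,0],[0,0,0],[0,0,0],[0,0,0]], claw=[-1,-1,-1,-1,-1,-1,-1,-1])

```text
clock: 15.3
tool_pos: [0.5448, -0.0002, 0.2562]
eef_rot: [-0.498, -0.505, 0.507, 0.49]
ft_force: [6.0, -1.1, 3.3]
width: 0.0097
```

Run:
```python
from h import *
arc([.87]); s=get_state();print(s["tool_pos"],"qy",np.arccos((.126-s["tool_pos"][1])/.195))
w=snapshot("wrist");save("w12",w,k=1.25)
a=snapshot("scene");save("s12",a,(260,115,390,275),3.7)
```

```text
q 0.8894 rad 0.2004 f [ 6.  -1.1  3.3] t [ 0.35 -1.31  0.14] w 0.0097 clk 15.3 x 0.5448
0.87 [0.0005, 0.0039, -0.0007]
[ 5.44790567e-01 -2.23024759e-04  2.56154549e-01] qy 0.8667626517114532
```

View pics/s12.png

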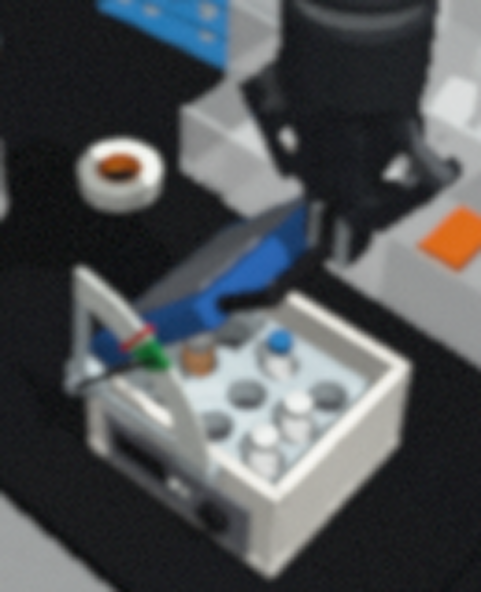

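View pics/w12.png

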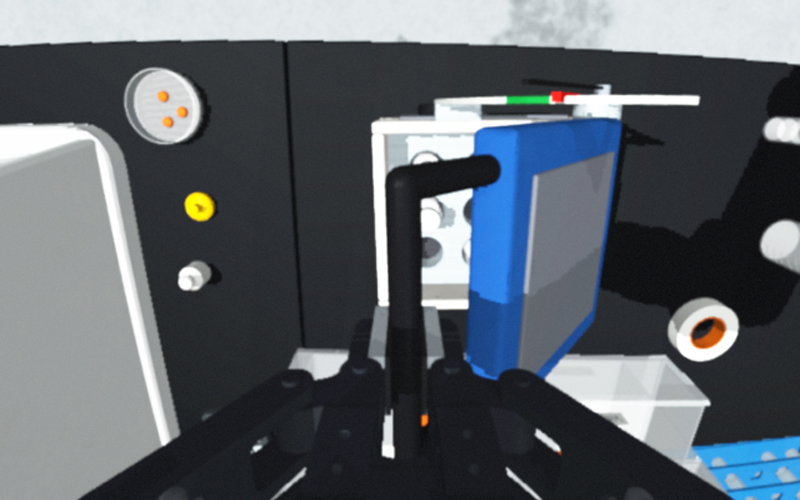

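The needle is in the green band near (155,362), and two estimates give q of 0.87 and 0.89. I'll settle and check it stays still.

Request:
servo_tool(delta_pos=[[0,0,0],[0,0,0],[0,0,0],[0,0,0],[0,0,0],[0,0,0],[0,0,0],[0,0,0]], angular=[[0,0,0],[0,0,0],[0,0,0],[0,0,0],[0,0,0],[0,0,0],[0,0,0],[0,0,0]], claw=[-1,-1,-1,-1,-1,-1,-1,-1])

```text
clock: 16.2
tool_pos: [0.5449, -0.0004, 0.2559]
eef_rot: [-0.498, -0.505, 0.507, 0.49]
ft_force: [3.7, -0.1, 2.8]
width: 0.0097
```

Run:
```python
from h import *
s=get_state();print(s["tool_pos"],np.abs(s["qd"]).max(),s["ft_force"],s["width"],"qy",np.arccos((.126-s["tool_pos"][1])/.195))
a=snapshot("scene");save("s13",a,(270,190,330,230),10)
print(get_state()["tool_pos"])
```

```text
[ 5.44858183e-01 -4.46546324e-04  2.55946013e-01] 0.0018785274029835405 [ 3.6983592  -0.06402938  2.80457018] 0.009717524087744496 qy 0.8652578741801629
[ 5.44855915e-01 -4.60167030e-04  2.55924047e-01]
```

View pics/s13.png

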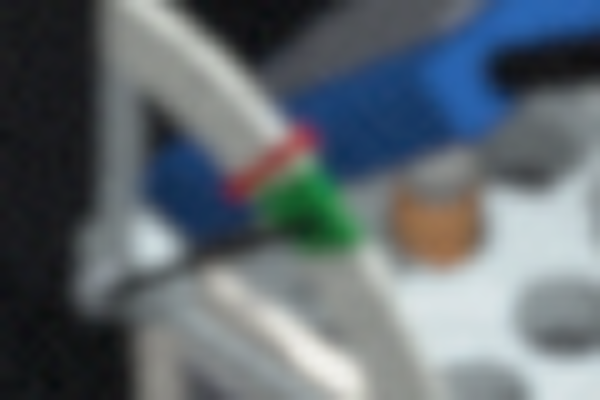

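The needle tip ends in the middle of the green band, at about (300,220) in the crop. The red line is above it at (275,160), and the arm is at rest.

```bash
python3 -c "
from h import *
print(finish_job())"
```

```text
the job is handed in; nothing more can be done
None
```

I lowered the cover by its bar until it was fully shut, let go, and took the bar again. I then raised the cover past the red line and brought it back down. I handed the job in at about 16 s, still gripping the bar with the needle in the green band; no verdict was reported.

- **Shut and released:** before I opened the fingers, the shut cover pushed back with about 24 N. After release the wrist force read zero and the wrist picture showed the bar clear of both pads.
- **Past the balance point:** the bar position gave about 1.13 rad, and the scene picture showed the needle beyond the red line.
- **Final hold:** the angle worked out from the bar's y position is about 0.87 rad, and the needle sits mid-green. Joint speeds were about 0.002 rad/s.
- **Speed and bystanders:** I kept the cover to about 0.3–0.5 rad/s throughout. The arm only came near the incubator; I did not measure the bystanders again at the end.
- **Disagreements:** the radius worked out from the tool drifted from 195 to 200 mm on the way up. The angle using both y and z therefore read 0.89 rad, still well inside the band. The likely cause is the bar slipping a few mm in the pads. This gave brief side forces of up to about 20 N.

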